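Change over the hold-down cradle to the wood the job board calls for

ROBOT

A 6-joint arm with a two-finger parallel gripper is mounted at the origin on the work surface. World frame = base frame: x ahead of the robot, y to its left, z up, the work surface at z = 0. Lengths are in m, angles in rad, forces in N, time in s.
With the tool pointing down it reaches from about 0.35 to 0.975 m from the base axis. Payload 4.9 kg.
Tool frame: the origin (TCP) lies at the very end of the fingers, on their centre line; the grasp point (between the pads) lies ctrl.hold_point_z behind it (ctrl.hold_point_z is the distance from the TCP to the grasp point, in m); z points along the fingers, y is the line along which they close (so a half turn about z gives the same grasp; the last joint's range is limited). The gripper opens to 85 mm and grips with 20 to 120 N. Pads are 22 mm wide; open, the fingers measure 114 mm over their backs; the gripper's body (76 mm by 85 mm) begins 54 mm behind the grasp point. The pads swing forward as they close: fully open they stand 13 mm farther back than shut.
Start: joints at [-1.425, 0.053, 1.613, -0, 1.476, -0.119], TCP at [0.164, -0.603, 0.231] pointing down, gripper open.
Joint ranges: [-3.01, 3.01], [-1.01, 2.22], [0.06, 2.58], [-1.02, 4.17], [0.09, 2.62], [-3.14, 3.14]. Speed limits (rad/s): [2.57, 2.57, 3.14, 3.14, 3.14, 3.14].

INTERFACE

Orientations are given as a rotation vector (axis times angle).
In Python, from station import ctrl gives the robot as it stands. The module is installed in compiled form; this text tells all that it offers.
- The arm moves only by the tool jog_arm, never from a script. Its argument "deltas" is a list of rows, each a list of 3 entries, a list of its own where there are three numbers: the closure, from -1 (fully open) to 1 (shut), then the shift along the world's x, y, z scaled (see below), then the turn, a rotation vector about the world's x, y, z scaled (see below). A call has 1 to 12 rows; each row is the pose to reach, as a shift and turn from the pose commanded when the call began, turning the shorter way round; what a row does not reach only later rows make up. The controller multiplies each number of a shift by 0.4 m and each number of a turn by 180 degrees. A row lasts 1/12 s, in which the tool goes at most 41.7 mm and 7.16 degrees, less where a joint would pass 70% of its speed; a pose out of reach is approached as far as the arm can. A call with a number of a shift or a turn outside -1 to 1 is refused whole. A call with a gripper value outside its range is refused whole. The fingers move at their own pace and stop on an object; "squeeze" is the grip in N (left out, the last holds). Time passes only in rows, so rows that repeat a pose let the fingers close. It gives the time, the measured TCP pose, the force, the opening and the grip force at its end, in the units of the state.
- ctrl.get_obs(): the state, without advancing time (a new reading comes with each control period).
- ctrl.get_image(name): name is "scene" or "top"; returns the picture (384x512x3 uint8, red, green, blue); there is no depth.
- ctrl.get_calibration(name): a dict with "K" (3x3 intrinsics, pixels), "extrinsics" (4x4, takes a point from world to camera coordinates). Camera axes: x right, y down, z forward; pixel columns grow to the right and rows downward; lengths in m; the calibration is good to about 2 mm. A picture is of the moment at which its call begins. get_calibration takes no time and is no camera call.
- ctrl.finish_job(): hands the job in; it is judged then, once.
The state is a dict: "t": time; "q": joint angles; "dq": joint speeds; "effort": joint torques, N m; "tool_pos": TCP position; "tool_rot": TCP orientation; "contact_force": force on the tool from outside, world axes, zero at the start; "wrist_torque": the same for the moment, N m; "opening": finger opening in m; "grip_force": force on a finger pad.
Only numpy, scipy, OpenCV 4.12 (cv2) and the standard library are available. Lean on these libraries where they do the work, as an engineer would, in place of code of your own. Each camera call takes 0.05 s, during which the arm holds its last target. There are 200 camera calls.

TASK

Change over the work in the green cradle: swing its red-knobbed hold-down lever right up, lay the finished turned leg flat on the floor of the blue tray, and lay a new blank from the sloping rack level in both saddles of the cradle, roughly centred, then lower the lever until its pad rests on the blank. Take the blank of the same wood as the sample lying in the red frame on the job board (dark walnut or pale maple), and leave the other blank and everything else where it is.

Things in the scene. Friction and masses are not known exactly. Their poses are not given: they have to be found in the camera images.
- station: the cradle: green base plate 240 x 110 x 12 mm with two white U saddles and, at its +x end, a white head with the hold-down lever. Origin on the table midway between the saddles; x runs along the work towards the head. Base plate from x = -115 to +125 mm
- cradle (a point): point midway between the two saddles, level with the saddle floors, 35 mm above the table; axes as the station. Saddles are 20 mm long, at x = -50 and +50 mm, floor 54 mm wide between side walls that rise 14 mm above it and are 12 mm thick; between the saddles there is open space 80 mm long down to the base plate
- hold_down (a joint): hold-down lever, rad: about 0 with its pad resting on a piece in the saddles, growing as its knob end swings up about the pivot (axis along the station's y), 1.55 at the upper stop (arm upright). Stiff hinge: it stays where it is left, about 2 N at the knob moves it
- pivot (a point): the lever's pivot axis in the head, 100 mm above the table, 100 mm towards the head from the cradle's middle
- knob (a point): centre of the red knob at the lever's free end: a cylinder 32 mm across and 30 mm wide, its axis along the station's y, so that its two flat ends can be pinched from above. It lies 190 mm from the pivot towards the robot and 25 mm above the pivot when the lever is down. The arm is 16 mm wide; the rubber pad under it, 28 mm across, lies 100 mm from the pivot
- turned_leg: finished short furniture leg of reddish wood, 150 mm long, 0.1 to 0.21 kg: square 42 x 42 mm over the last 37 mm at each end, turned round between, with a 42 mm thick belly at the very middle (32 mm long) where it can be gripped. Origin at its centre, x along its length. At the start it lies in the saddles under the lowered lever
- tray: blue open tray, outside 250 (x) x 210 (y) x 30 mm, walls 6 mm, floor 6 mm; origin at the centre of its underside. It may stand left or right of the station. A cork sanding block lies in its +y part; the -y part is free
- rack: plywood rack, left or right of the station, 230 mm wide (y), two places at y = -55 and +55 mm on a 200 mm board rising 35 degrees towards +x (away from the robot). Origin on the table under its middle, where the board's upper face is 75 mm up. A 20 mm lip at the low end stops the blanks; 10 mm high guides stand beside the ends of each blank, none beside its middle
- walnut_blank: square turning blank of dark brown walnut wood, 150 x 42 x 42 mm, 0.13 to 0.26 kg. Origin at its centre, x along its length. At the start it lies in one of the rack's two places, its x axis pointing up the 35 degree slope
- maple_blank: square turning blank of pale cream maple wood, 150 x 42 x 42 mm, 0.13 to 0.26 kg. Origin at its centre, x along its length. At the start it lies in one of the rack's two places, its x axis pointing up the 35 degree slope
- job_board: white job board 100 x 210 x 10 mm lying at the far side of the table with a red frame and a grey frame, one wood sample in each; origin at the centre of its underside
- next_place (a point): centre of the red frame on the job board: the sample lying here names the wood wanted
- walnut_sample: dark brown walnut sample, 62 x 62 x 10 mm, fixed in one frame of the job board; origin at the centre of its underside
- maple_sample: pale cream maple sample, 62 x 62 x 10 mm, fixed in the other frame
- wax_jar: bystander: short glass jar with brass lid, 70 mm across, 75 high
- dust_brush: bystander: small bench brush lying down
- mallet: bystander: hammer with wooden handle lying down
- pencil_mug: bystander: blue mug, 80 mm across, 95 high
- calipers: bystander: steel outside calipers lying flat, 150 mm long; origin at the brass joint at one end
- glue_tin: bystander: tin, 80 mm across, 110 high
- sanding_block: bystander: cork block 140 x 36 x 36 mm lying in the tray beside its +y wall (centre about 70 mm from the tray's middle); origin at the centre of its underside
Not all that is in view belongs to the job. Of the things shaped like the walnut_blank, the brown one is meant.

How it is judged:
By the outcome, as a careful person would: the job done as asked, in the order asked, and still so for the second after the job is handed in, with the robot touching nothing.
It also fails if it takes over 72 s, if anything falls off the work surface, if the arm or the gripper's body presses on something with over 40 N, if the wrist force passes 120 N, or if a joint passes its speed limit or range.

## Working session

There is one attempt and no reset: what is moved stays moved. The work goes in short steps, Python scripts to look and compute and a tool call to move; the robot and the scene stay as the last step left them, time stands still between calls to the robot, and variables do not carry over. Pictures are saved under pics/ and viewed, at most 10 in all, crops included, and the job is handed in when it is done.

Besides the shell and the picture viewer there is one more tool, called after ">>>" in YAML: its name, and indented under it one key for each argument. jog_arm: Moves the arm, as the interface text tells. Its arguments: {"type":"object","properties":{"deltas":{"type":"array","items":{"type":"array"}},"squeeze":{"type":"number"}},"required":["deltas"]}

```bash
mkdir -p pics; python3 - <<'E'
from station import ctrl
import cv2,numpy as np
np.set_printoptions(precision=4,suppress=True)
for n in("scene","top"):
    im=ctrl.get_image(n); cv2.imwrite(f"pics/{n}0.png",im[:,:,::-1])
    cv2.imwrite(f"pics/{n}0v.png",cv2.resize(im[:,:,::-1],(768,576),interpolation=cv2.INTER_CUBIC))
    c=ctrl.get_calibration(n); print(n,c["K"],c["extrinsics"])
print(ctrl.get_obs(), ctrl.hold_point_z)
E
```

```text
scene [[481.3275   0.     259.4745]
 [  0.     481.3275 196.8958]
 [  0.       0.       1.    ]] [[ 0.8991  0.4374 -0.0186 -0.4351]
 [ 0.3065 -0.6593 -0.6866 -0.0735]
 [-0.3126  0.6116 -0.7268  1.7123]
 [ 0.      0.      0.      1.    ]]
top [[360.1082   0.     256.0352]
 [  0.     360.1082 187.8453]
 [  0.       0.       1.    ]] [[-0.0288 -0.9994 -0.0174  0.0196]
 [-0.9984  0.0296 -0.0485  0.4585]
 [ 0.049   0.016  -0.9987  1.4539]
 [ 0.      0.      0.      1.    ]]
{'t': 0.1, 'q': array([-1.425 ,  0.0533,  1.6142,  0.    ,  1.476 , -0.119 ]), 'dq': array([-0.0003, -0.0009, -0.0037, -0.002 , -0.0003, -0.0017]), 'effort': array([ -0.0004, -39.4905, -37.1364,  -0.0001,   0.0039,   0.    ]), 'tool_pos': array([ 0.1635, -0.6027,  0.2302]), 'tool_rot': array([-3.1123, -0.4144, -0.    ]), 'contact_force': array([-0.6224,  0.5764,  0.1233]), 'wrist_torque': array([-0.0184,  0.0601,  0.0434]), 'grip_force': 0.0, 'opening': 0.08531022224758733} 0.0187
```

View pics/scene0v.png

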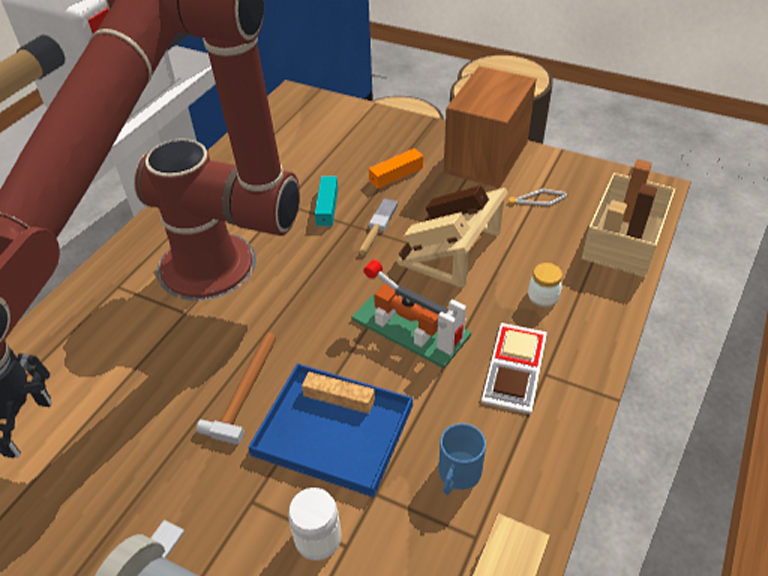

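View pics/top0v.png

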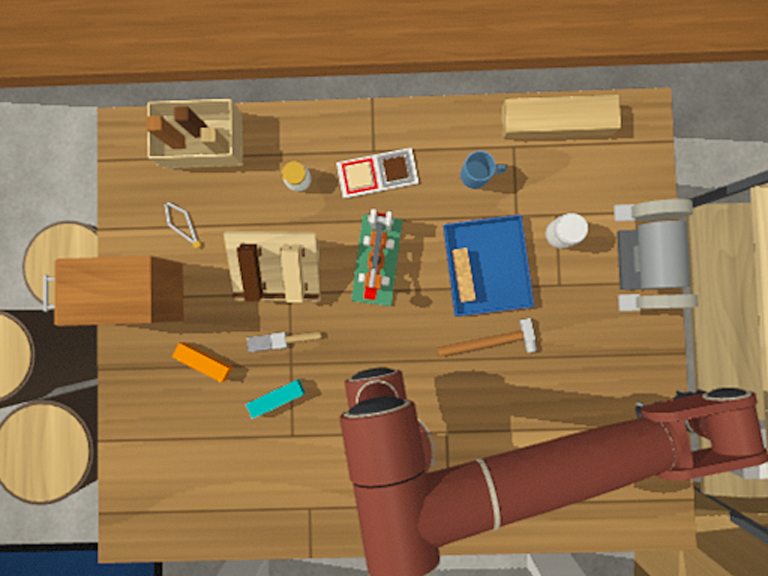

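The top view shows, at 768-px scale, the maple sample in the red frame at (358,175), so the maple blank at (292,275) is wanted. The rack is on the left, the cradle is at (378,258) with its knob at (370,293), and the tray at (490,265) has its cork block on the left side.

```bash
cat > h.py <<'E'
import cv2,numpy as np
from station import ctrl
np.set_printoptions(precision=4,suppress=True)
C={n:ctrl.get_calibration(n) for n in("scene","top")}
def ray(n,uv):
    K,E=C[n]["K"],C[n]["extrinsics"]; R,t=E[:3,:3],E[:3,3]
    d=R.T@np.linalg.solve(K,np.array([uv[0],uv[1],1.])); return -R.T@t,d/np.linalg.norm(d)
def onz(n,uv,z):
    o,d=ray(n,uv); return o+d*(z-o[2])/d[2]
def tri(a,b):  # scene px, top px
    A=np.zeros((3,3));B=np.zeros(3);L=[ray("scene",a),ray("top",b)]
    for o,d in L:
        P=np.eye(3)-np.outer(d,d);A+=P;B+=P@o
    x=np.linalg.solve(A,B); return x,[np.linalg.norm((np.eye(3)-np.outer(d,d))@(x-o))for o,d in L]
def proj(n,X):
    K,E=C[n]["K"],C[n]["extrinsics"]; c=E[:3,:3]@X+E[:3,3]; return (K@c)[:2]/c[2]
def mask(im,lo,hi,box):
    h=cv2.cvtColor(im,cv2.COLOR_BGR2HSV); m=cv2.inRange(h,np.array(lo),np.array(hi))
    r=np.zeros_like(m);x0,y0,x1,y1=box;r[y0:y1,x0:x1]=m[y0:y1,x0:x1];return r
def worldrect(n,m,z):
    p=np.argwhere(m)[:,::-1].astype(float)
    w=np.array([onz(n,q,z)[:2] for q in p],np.float32)
    return cv2.minAreaRect(w*1000)
def cen(m):
    return np.argwhere(m)[:,::-1].mean(0)
E
python3 - <<'E'
from h import *
T=cv2.imread("pics/top0.png");S=cv2.imread("pics/scene0.png")
g=mask(T,(60,80,30),(90,255,255),(225,130,285,210));print("plate",worldrect("top",g,.012))
b=mask(T,(105,120,40),(125,255,255),(285,135,365,215));print("tray",worldrect("top",b,.03))
def red(I,box): return mask(I,(0,190,120),(4,255,255),box)|mask(I,(175,190,120),(180,255,255),box)
kt=red(T,(235,180,265,205));ks=red(S,(235,165,265,195))
print("knob",kt.sum()/255,ks.sum()/255,cen(kt),cen(ks),tri(cen(ks),cen(kt)))
h=cv2.cvtColor(T,cv2.COLOR_BGR2HSV)
for p in[(195,180),(180,185),(205,180),(195,160),(208,190)]:print(p,h[p[1],p[0]])
t=cv2.resize(T[130:215,140:370],None,fx=3.4,fy=3.4,interpolation=cv2.INTER_CUBIC)
s=cv2.resize(S[115:245,230:345],None,fx=4,fy=4,interpolation=cv2.INTER_CUBIC)
cv2.imwrite("pics/tc.png",t);cv2.imwrite("pics/sc.png",s)
E
```

```text
plate ((520.351318359375, 25.91668701171875), (107.06847381591797, 235.9176483154297), 81.18802642822266)
tray ((496.044189453125, -272.553955078125), (248.65431213378906, 210.02369689941406), 5.423308849334717)
knob 52.0 99.0 [246.5769 195.2115] [248.2323 178.6061] (array([0.427 , 0.0408, 0.1279]), [np.float64(0.0004730499657151818), np.float64(0.00047304996571518964)])
(195, 180) [ 20  94 222]
(180, 185) [ 20 102 180]
(205, 180) [ 20  97 178]
(195, 160) [ 21  90 223]
(208, 190) [ 20  97 181]
```

View pics/tc.png

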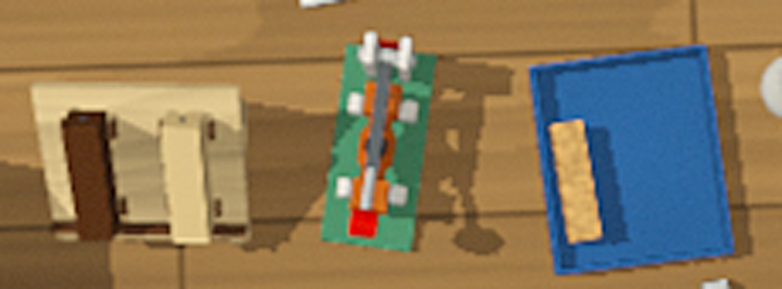

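View pics/sc.png

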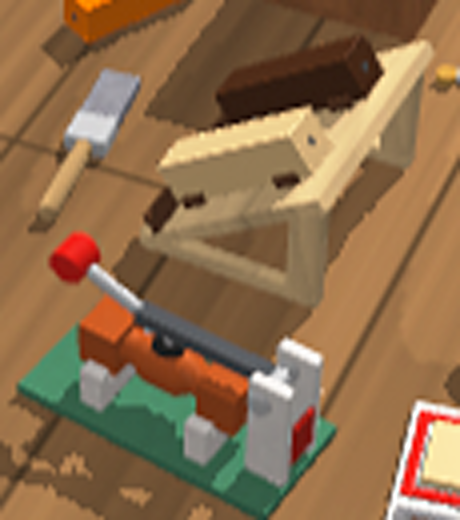

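>>> jog_arm:
  deltas:
    - [-1,[0.5,1.0,0],[0,0,-0.1333]]
    - [-1,[0.5,1.0,0],[0,0,-0.1333]]
    - [-1,[0.5,1.0,0],[0,0,-0.1333]]
    - [-1,[0.5,1.0,0],[0,0,-0.1333]]
    - [-1,[0.5,1.0,0],[0,0,-0.1333]]
    - [-1,[0.5,1.0,0],[0,0,-0.1333]]
    - [-1,[0.5,1.0,0],[0,0,-0.1333]]
    - [-1,[0.5,1.0,0],[0,0,-0.1333]]
    - [-1,[0.5,1.0,0],[0,0,-0.1333]]
    - [-1,[0.5,1.0,0],[0,0,-0.1333]]
    - [-1,[0.5,1.0,0],[0,0,-0.1333]]
    - [-1,[0.5,1.0,0],[0,0,-0.1333]]

```text
t: 1.1
tool_pos: [0.365, -0.1989, 0.2309]
tool_rot: [-3.131, 0.231, -0.001]
contact_force: [-0.1, -0.6, 0.7]
opening: 0.0854
grip_force: 0.0
```

```bash
python3 - <<'E'
from h import *
T=cv2.imread("pics/top0.png");S=cv2.imread("pics/scene0.png")
hs=cv2.cvtColor(S,cv2.COLOR_BGR2HSV); ht=cv2.cvtColor(T,cv2.COLOR_BGR2HSV)
print("scene V rows"); 
for y in range(140,175,3):print(y,hs[y,266:318:2,2])
mt=mask(T,(15,60,205),(28,125,255),(183,155,206,207))
ms=mask(S,(15,40,215),(28,140,255),(262,135,320,170))
for n,m in(("top",mt),("scene",ms)):
    c=max(cv2.findContours(m,0,2)[0],key=cv2.contourArea)
    r=cv2.minAreaRect(c);print(n,cv2.contourArea(c),r,cv2.boxPoints(r),cv2.approxPolyDP(c,2.5,True)[:,0].tolist())
# rack board low/high edges in the top view
for n,m in(("t",mt),):
    for y in range(160,205,4):
        x=np.where(m[y])[0]; print(y,x.min() if len(x) else None,x.max() if len(x) else None)
E
```

```text
scene V rows
140 [164 105  98  99  99  96  95 100 104  66  48  49  49  49  49  49  49  48
  46  45  42  46  48  71  70  65]
143 [101  95  98  99  96  97 100 102 106 112  55  48  48  45  41  36 122 219
 228 246 230 158 148 149 149 229]
146 [150 155 155 150 133  94 101 105  99  52 131 219 230 247 243 241 239 239
 239 230 213 215 176 162 238 233]
149 [154 154 147 149 156 209 235 249 242 240 239 239 239 240 242 251 221 213
 195 213 216 173 213 238 235 238]
152 [154 147 148 228 240 239 239 240 242 247 207 207 152 141 145 147 146 147
 146 193 213 214 210 219 240 232]
155 [147 151 235 241 207 194 150 141 147 148 148 147 148 147 147 148 147 148
 147 146 197 209 219 241 234 213]
158 [155 160 151 148 148 149 148 148 147 148 148 148 148 148 148 148 140 120
  98 125 146 223 242 237 211 208]
161 [144 123 120 127 148 148 148 148 147 147 147 147 147 149 149 155 143  72
  91 214 244 241 238 215 211 177]
164 [163 155  61  59 144  86  73  54 159 168 165 179 174 155 157 157 159 159
 232 243 244 233 219 216 144 104]
167 [149  60  63  57 168 150 167 170 175 174 179 172 154 160 150 148 170 156
 128 148 14
[... 181 characters left out ...]
6 115 109 105 117 118 117 119
 137 133 144 138 121 116 117 117]
top 308.5 ((193.7517547607422, 183.52069091796875), (33.88255310058594, 11.211139678955078), 85.2363510131836) [[186.7586 167.1035]
 [197.9311 166.1724]
 [200.7449 199.9379]
 [189.5724 200.869 ]] [[188, 167], [191, 200], [200, 200], [198, 169]]
scene 150.5 ((288.6470947265625, 148.58824157714844), (5.3357834815979, 39.290767669677734), 75.96376037597656) [[268.9412 150.7647]
 [307.0589 141.2353]
 [308.353  146.4118]
 [270.2353 155.9412]] [[308, 145], [304, 142], [280, 148], [270, 155]]
160 183 205
164 183 205
168 184 197
172 188 198
176 188 198
180 189 199
184 189 198
188 190 199
192 190 200
196 191 199
200 191 200
204 None None
```

```bash
python3 - <<'E'
from h import *
x,e=tri((288.6,148.6),(194.1,184.0)); print("topface centre",x,e)
# axis of the face: end mids in the top view; assume length 150 and slope 35deg
s,c=np.sin(np.radians(35)),np.cos(np.radians(35))
# low lip/top end from top view rows: low mid (195.7,201), high mid (192.7,168)
lo=onz("top",(195.8,201),x[2]-.075*s); hi=onz("top",(193.0,168),x[2]+.075*s)
print(lo,hi,np.linalg.norm(hi-lo),np.degrees(np.arctan2(*(hi-lo)[1::-1])), (lo+hi)/2)
# rack board outline: corners in the 3.4x crop -> px
for nm,uv,z in(("lowL",(55,240),.02),("lowR",(245,240),.02),("hiL",(31,87),.132),("hiR",(241,88),.132)):
    print(nm,onz("top",(140+(uv[0]-1.2)/3.4,130+(uv[1]-1.2)/3.4),z))
E
```

```text
topface centre [0.477  0.2404 0.1126] [np.float64(0.0017531693663323724), np.float64(0.0017531693663322904)]
[0.4115 0.2423 0.0696] [0.5319 0.2343 0.1556] 0.14822793069143128 -3.822955644801591 [0.4717 0.2383 0.1126]
lowL [0.4201 0.414  0.02  ]
lowR [0.4135 0.1869 0.02  ]
hiL [0.5879 0.405  0.132 ]
hiR [0.5795 0.1718 0.132 ]
```

>>> jog_arm:
  deltas:
    - [-1,[0.155,0.6,-0.06],[0,0,0]]
    - [-1,[0.155,0.6,-0.06],[0,0,0]]
    - [-1,[0.155,0.6,-0.06],[0,0,0]]
    - [-1,[0.155,0.6,-0.06],[0,0,0]]
    - [-1,[0.155,0.6,-0.06],[0,0,0]]
    - [-1,[0.155,0.6,-0.06],[0,0,0]]
    - [-1,[0.155,0.6,-0.06],[0,0,0]]
    - [-1,[0.155,0.6,-0.06],[0,0,0]]

```text
t: 1.77
tool_pos: [0.4252, 0.0383, 0.2065]
tool_rot: [3.132, -0.234, -0.003]
contact_force: [-0.5, -0.1, 0.3]
opening: 0.0854
grip_force: 0.0
```

>>> jog_arm:
  deltas:
    - [-1,[0.003,0.009,-0.24],[0,0,-0.0015]]
    - [-1,[0.003,0.009,-0.24],[0,0,-0.0015]]
    - [-1,[0.003,0.009,-0.24],[0,0,-0.0015]]
    - [-1,[0.003,0.009,-0.24],[0,0,-0.0015]]
    - [-1,[0.003,0.009,-0.24],[0,0,-0.0015]]
    - [1,[0.003,0.009,-0.24],[0,0,-0.0015]]
    - [1,[0.003,0.009,-0.24],[0,0,-0.0015]]
    - [1,[0.003,0.009,-0.24],[0,0,-0.0015]]
    - [1,[0.003,0.009,-0.24],[0,0,-0.0015]]
    - [1,[0.003,0.009,-0.24],[0,0,-0.0015]]
    - [1,[0.003,0.009,-0.24],[0,0,-0.0015]]
    - [1,[0.003,0.009,-0.24],[0,0,-0.0015]]
  squeeze: 25

```text
t: 2.77
tool_pos: [0.4274, 0.0403, 0.112]
tool_rot: [3.131, -0.249, 0.003]
contact_force: [-0.0, -0.0, 1.5]
opening: 0.0294
grip_force: 32.1
```

```bash
python3 - <<'E'
from h import *
print(ctrl.get_obs()["q"])
print("mid",tri((287.4,149.4),(194.1,184.0)))
print("low",tri((272.5,152.8),(195.8,201)))
print("hi",tri((302.3,146),(193.0,168)))
# arc of knob: shifts from the start in units of 0.4 m, station yaw -8.8 deg
yaw=np.radians(-8.8)
for a in (0.13*np.arange(1,13)).tolist()+[1.57]:
    r=np.array([-.19,.025]); x=r[0]*np.cos(a)+r[1]*np.sin(a); z=-r[0]*np.sin(a)+r[1]*np.cos(a)
    dx,dz=x-r[0],z-r[1]; print(round(a,2),np.array([dx*np.cos(yaw),dx*np.sin(yaw),dz])/.4)
E
```

```text
[-0.0796 -0.3418  2.1707 -0.0003  1.3108  1.6501]
mid (array([0.4753, 0.2399, 0.1093]), [np.float64(0.0004671569601949257), np.float64(0.0004671569601949838)])
low (array([0.414 , 0.2442, 0.0672]), [np.float64(0.0028939766170426266), np.float64(0.0028939766170425645)])
hi (array([0.5312, 0.2347, 0.1488]), [np.float64(0.0016608070406417214), np.float64(0.0016608070406417832)])
0.13 [ 0.012  -0.0019  0.061 ]
0.26 [ 0.0317 -0.0049  0.12  ]
0.39 [ 0.0587 -0.0091  0.1759]
0.52 [ 0.0927 -0.0144  0.2278]
0.65 [ 0.1331 -0.0206  0.2747]
0.78 [ 0.1791 -0.0277  0.316 ]
0.91 [ 0.2301 -0.0356  0.3509]
1.04 [ 0.2851 -0.0441  0.3788]
1.17 [ 0.3431 -0.0531  0.3992]
1.3 [ 0.4034 -0.0624  0.4119]
1.43 [ 0.4647 -0.0719  0.4166]
1.56 [ 0.5261 -0.0814  0.4131]
1.57 [ 0.5308 -0.0822  0.4125]
```

>>> jog_arm:
  deltas:
    - [1,[0.012,-0.002,0.061],[0,0,0]]
    - [1,[0.032,-0.005,0.12],[0,0,0]]
    - [1,[0.059,-0.009,0.176],[0,0,0]]
    - [1,[0.093,-0.014,0.228],[0,0,0]]
    - [1,[0.133,-0.021,0.275],[0,0,0]]
    - [1,[0.179,-0.028,0.316],[0,0,0]]
    - [1,[0.23,-0.036,0.351],[0,0,0]]
    - [1,[0.285,-0.044,0.379],[0,0,0]]
    - [1,[0.343,-0.053,0.399],[0,0,0]]
    - [1,[0.403,-0.062,0.412],[0,0,0]]
    - [1,[0.465,-0.072,0.417],[0,0,0]]
    - [1,[0.522,-0.081,0.413],[0,0,0]]

```text
t: 3.77
tool_pos: [0.6356, 0.0064, 0.2765]
tool_rot: [3.128, -0.25, -0.006]
contact_force: [-4.4, -4.4, 2.0]
opening: 0.0295
grip_force: 29.0
```

>>> jog_arm:
  deltas:
    - [1,[0.01,-0.0015,0],[0,0,0]]
    - [1,[0.01,-0.0015,0],[0,0,0]]
    - [1,[0.01,-0.0015,0],[0,0,0]]

```text
t: 4.02
tool_pos: [0.6395, 0.0058, 0.276]
tool_rot: [3.128, -0.25, -0.002]
contact_force: [0.1, -6.4, 0.3]
opening: 0.0295
grip_force: 29.0
```

>>> jog_arm:
  deltas:
    - [1,[0.015,-0.002,0],[0,0,0]]
    - [1,[0.015,-0.002,0],[0,0,0]]
    - [1,[0.015,-0.002,0],[0,0,0]]

```text
t: 4.27
tool_pos: [0.6443, 0.005, 0.2753]
tool_rot: [3.128, -0.25, -0.005]
contact_force: [-1.0, -6.0, -0.4]
opening: 0.0296
grip_force: 28.9
```

```bash
python3 - <<'E'
from h import *
S=ctrl.get_image("scene")[:,:,::-1];T=ctrl.get_image("top")[:,:,::-1]
cv2.imwrite("pics/s1.png",S);cv2.imwrite("pics/t1.png",T)
cv2.imwrite("pics/s1c.png",cv2.resize(S[90:260,210:370],None,fx=3.5,fy=3.5,interpolation=cv2.INTER_CUBIC))
E
```

```text
(no output)
```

View pics/s1c.png

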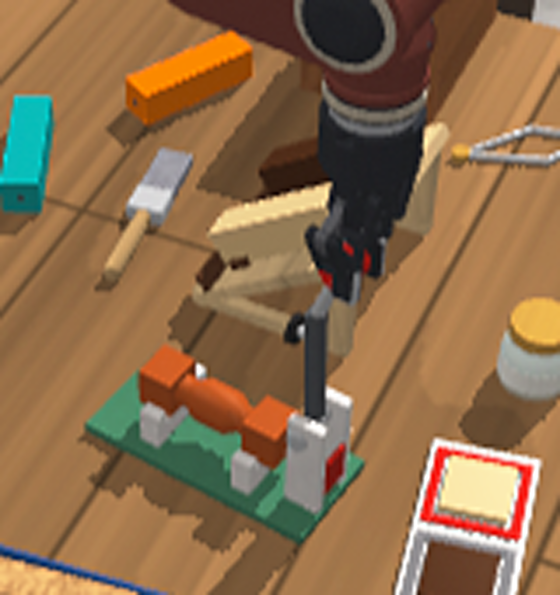

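The picture shows the lever standing upright (crop arm from (315,410) to (318,300)) with the knob in the fingers. The leg is still in its saddles. I'll check for the stop with another small push.

>>> jog_arm:
  deltas:
    - [1,[0.015,-0.002,0],[0,0,0]]
    - [1,[0.015,-0.002,0],[0,0,0]]
    - [1,[0.015,-0.002,0],[0,0,0]]

```text
t: 4.62
tool_pos: [0.6477, 0.0045, 0.2748]
tool_rot: [3.128, -0.249, -0.017]
contact_force: [-11.5, -6.0, 0.5]
opening: 0.0296
grip_force: 29.1
```

>>> jog_arm:
  deltas:
    - [-1,[-0.009,0,0],[0,0,0]]
    - [-1,[-0.009,0,0],[0,0,0]]
    - [-1,[-0.009,0,0],[0,0,0]]
    - [-1,[-0.009,0,0],[0,0,0]]
    - [-1,[-0.009,0,0.25],[0,0,0]]
    - [-1,[-0.009,0,0.25],[0,0,0]]
    - [-1,[-0.009,0,0.25],[0,0,0]]
    - [-1,[-0.34,0.051,0.25],[0,0,0]]
    - [-1,[-0.34,0.051,0.25],[0,0,0]]
    - [-1,[-0.34,0.051,0.25],[0,0,0]]
    - [-1,[-0.34,0.051,0.25],[0,0,0]]
    - [-1,[-0.34,0.051,0.25],[0,0,0]]

```text
t: 5.62
tool_pos: [0.5139, 0.027, 0.3776]
tool_rot: [-3.132, 0.247, -0.004]
contact_force: [1.1, -0.2, 0.2]
opening: 0.0854
grip_force: 0.0
```

>>> jog_arm:
  deltas:
    - [-1,[0.003,0,-0.6],[0,0,0]]
    - [-1,[0.003,0,-0.6],[0,0,0]]
    - [-1,[0.003,0,-0.6],[0,0,0]]
    - [-1,[0.003,0,-0.6],[0,0,0]]
    - [-1,[0.003,0,-0.6],[0,0,0]]
    - [-1,[0.003,0,-0.6],[0,0,0]]
    - [-1,[0.003,0,-0.75],[0,0,0]]
    - [-1,[0.003,0,-0.8],[0,0,0]]
    - [-1,[0.003,0,-0.83],[0,0,0]]
    - [-1,[0.003,0,-0.835],[0,0,0]]
    - [-1,[0.003,0,-0.835],[0,0,0]]

```text
t: 6.53
tool_pos: [0.5176, 0.0261, 0.0428]
tool_rot: [-3.132, 0.249, 0.0]
contact_force: [0.5, 0.1, -0.8]
opening: 0.0855
grip_force: 0.0
```

```bash
python3 - <<'E'
from h import *
S=ctrl.get_image("scene")[:,:,::-1]
cv2.imwrite("pics/s2c.png",cv2.resize(S[90:260,210:370],None,fx=3.5,fy=3.5,interpolation=cv2.INTER_CUBIC))
E
```

```text
(no output)
```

View pics/s2c.png

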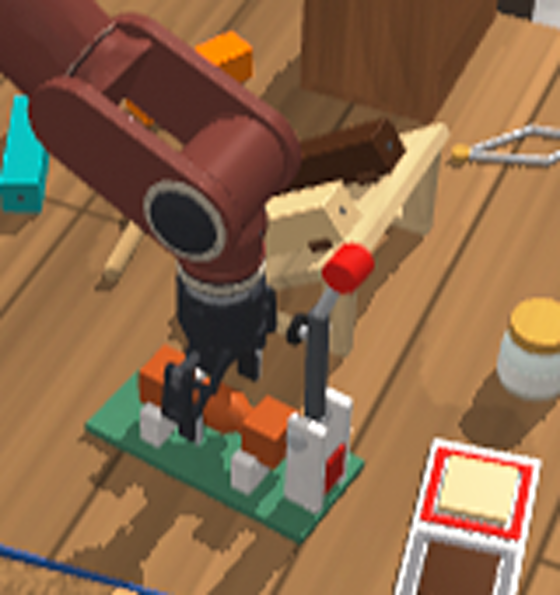

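The lever stands upright on its own (knob at (348,268) in the crop), and the open fingers straddle the leg's belly between the saddles.

>>> jog_arm:
  deltas:
    - [1,[0,0,0],[0,0,0]]
    - [1,[0,0,0],[0,0,0]]
    - [1,[0,0,0],[0,0,0]]
    - [1,[0,0,0],[0,0,0]]
    - [1,[0,0,0],[0,0,0]]
    - [1,[0,0,0.02],[0,0,0]]
    - [1,[0,0,0.05],[0,0,0]]
    - [1,[0,0,0.1],[0,0,0]]
    - [1,[0,0,0.2],[0,0,0]]
    - [1,[0,0,0.25],[0,0,0]]
    - [1,[0,0,0.25],[0,0,0]]
  squeeze: 60

```text
t: 7.5
tool_pos: [0.5206, 0.0259, 0.1498]
tool_rot: [3.132, -0.249, 0.018]
contact_force: [-0.0, 0.9, -0.2]
opening: 0.04
grip_force: 61.1
```

>>> jog_arm:
  deltas:
    - [1,[-0.042,-0.3,0.02],[0,0,0]]
    - [1,[-0.042,-0.3,0.02],[0,0,0.0789]]
    - [1,[-0.042,-0.3,0.02],[0,0,0.0789]]
    - [1,[-0.042,-0.8475,0.02],[0,0,0.0789]]
    - [1,[-0.042,-0.8475,0.02],[0,0,0.0789]]
    - [1,[-0.042,-0.8475,0.02],[0,0,0.0789]]
    - [1,[-0.042,-0.8475,0.02],[0,0,0.0789]]
    - [1,[-0.042,-0.8475,0.02],[0,0,0.0789]]
    - [1,[-0.042,-0.8475,0.02],[0,0,0.0789]]
    - [1,[-0.042,-0.8475,0.02],[0,0,0.0789]]
    - [1,[-0.042,-0.8475,0.02],[0,0,0.0789]]
    - [1,[-0.042,-0.8475,0.02],[0,0,0.0789]]

```text
t: 8.5
tool_pos: [0.4996, -0.3115, 0.1498]
tool_rot: [-3.137, -0.141, 0.002]
contact_force: [-0.2, 0.5, -0.9]
opening: 0.04
grip_force: 61.3
```

```bash
python3 - <<'E'
from h import *
S=ctrl.get_image("scene")[:,:,::-1]; o=ctrl.get_obs(); print(o["tool_pos"],o["tool_rot"],o["contact_force"],o["opening"])
cv2.imwrite("pics/s3c.png",cv2.resize(S[120:350,140:350],None,fx=2.5,fy=2.5,interpolation=cv2.INTER_CUBIC))
E
```

```text
[ 0.4998 -0.3112  0.1499] [-3.1371 -0.1421  0.0012] [-0.69    0.1088 -2.1288] 0.04017474095595611
```

View pics/s3c.png

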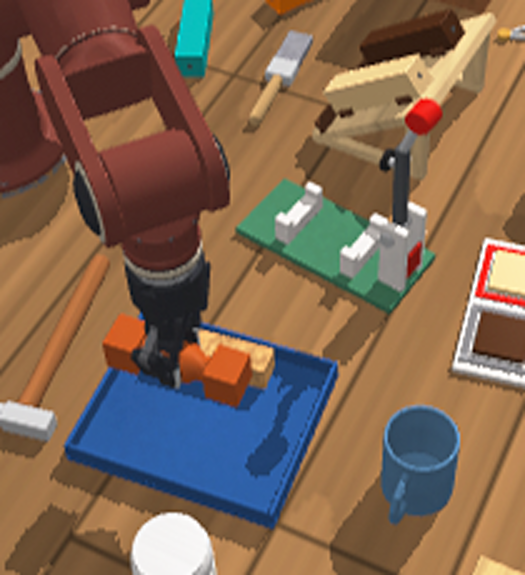

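The leg is gripped level over the tray at crop (185,355), and the saddles are empty. The lever is still up, so I'm lowering now.

>>> jog_arm:
  deltas:
    - [1,[0,-0.005,-0.1],[0,0,0]]
    - [1,[0,-0.005,-0.2],[0,0,0]]
    - [1,[0,-0.005,-0.27],[0,0,0]]
    - [1,[0,-0.005,-0.31],[0,0,0]]
    - [1,[0,-0.005,-0.325],[0,0,0]]
    - [1,[0,-0.005,-0.333],[0,0,0]]
    - [1,[0,-0.005,-0.336],[0,0,0]]
    - [1,[0,-0.005,-0.338],[0,0,0]]
    - [1,[0,-0.005,-0.34],[0,0,0]]
    - [1,[0,-0.005,-0.34],[0,0,0]]

```text
t: 9.38
tool_pos: [0.5009, -0.3154, 0.016]
tool_rot: [3.137, 0.14, 0.003]
contact_force: [-1.4, 0.8, -1.5]
opening: 0.0397
grip_force: 61.3
```

>>> jog_arm:
  deltas:
    - [1,[0,0,-0.003],[0,0,0]]
    - [1,[0,0,-0.006],[0,0,0]]
    - [1,[0,0,-0.006],[0,0,0]]
    - [1,[0,0,-0.006],[0,0,0]]

```text
t: 9.72
tool_pos: [0.5009, -0.3155, 0.0157]
tool_rot: [3.138, 0.14, 0.001]
contact_force: [-5.7, 5.0, 13.4]
opening: 0.0404
grip_force: 62.8
```

>>> jog_arm:
  deltas:
    - [-0.25,[0,0,0],[0,0,0]]
    - [-0.25,[0,0,0],[0,0,0]]
    - [-0.25,[0,0,0],[0,0,0]]
    - [-0.25,[0,0,0.02],[0,0,0]]
    - [-0.25,[0,0,0.1],[0,0,0]]
    - [-0.25,[0,0,0.2],[0,0,0]]
    - [-0.25,[0,0,0.3],[0,0,0]]
    - [-0.25,[0,0,0.4],[0,0,0]]
    - [-0.25,[0,0,0.5],[0,0,0]]
    - [-0.25,[0,0,0.6],[0,0,0]]

```text
t: 10.55
tool_pos: [0.4996, -0.3145, 0.2546]
tool_rot: [3.138, 0.14, 0.001]
contact_force: [0.5, -1.3, -0.5]
opening: 0.0534
grip_force: 0.0
```

```bash
python3 - <<'E'
from h import *
from scipy.spatial.transform import Rotation as R
o=ctrl.get_obs();T=ctrl.get_image("top")[:,:,::-1];cv2.imwrite("pics/t4.png",T)
p=o["tool_pos"];Rn=R.from_rotvec(o["tool_rot"]);print(p,o["tool_rot"],o["opening"])
yaw=np.radians(-3.3);a=np.radians(35)
xr=np.array([np.cos(yaw),np.sin(yaw),0]);yr=np.array([-np.sin(yaw),np.cos(yaw),0])
zt=np.sin(a)*xr-np.array([0,0,np.cos(a)]); up=np.cos(a)*xr+np.array([0,0,np.sin(a)])
M=R.from_matrix(np.c_[up,-yr,zt]) # tool x up slope
print("rot",(M*Rn.inv()).as_rotvec()/np.pi, np.degrees((M*Rn.inv()).magnitude()))
top=np.array([.4755,.2400,.1085])
tcp=top+zt*(.042-.007); pre=tcp-zt*.13
print("tcp",tcp,"pre",pre,"shift",(pre-p)/.4, "zt",zt, "appr/0.4",zt*.13/.4)
# leg in tray: orange mask
m=mask(T,(3,150,60),(14,255,255),(290,140,360,212));print("leg",worldrect("top",m,.048))
E
```

```text
[ 0.4996 -0.3145  0.2546] [3.1382 0.14   0.0006] 0.05337427213163048
rot [ 0.0032 -0.1945 -0.0452] 35.943779108912196
tcp [0.4955 0.2388 0.0798] pre [0.4211 0.2431 0.1863] shift [-0.1963  1.3941 -0.1707] zt [ 0.5726 -0.033  -0.8192] appr/0.4 [ 0.1861 -0.0107 -0.2662]
leg ((479.05999755859375, -311.74237060546875), (180.5104217529297, 248.03761291503906), 87.5601806640625)
```

>>> jog_arm:
  deltas:
    - [-1,[-0.05,0.7,0.05],[0,0,0]]
    - [-1,[-0.05,0.7,0.05],[0,0,0]]
    - [-1,[-0.05,0.7,0.05],[0,0,0]]
    - [-1,[-0.05,0.7,0.05],[0.0032,-0.1945,-0.0452]]
    - [-1,[-0.05,0.7,0.05],[0.0032,-0.1945,-0.0452]]
    - [-1,[-0.05,0.7,0.05],[0.0032,-0.1945,-0.0452]]
    - [-1,[-0.05,0.7,0.05],[0.0032,-0.1945,-0.0452]]
    - [-1,[-0.05,0.7,0.05],[0.0032,-0.1945,-0.0452]]
    - [-1,[-0.05,0.7,0.05],[0.0032,-0.1945,-0.0452]]
    - [-1,[-0.05,0.7,0.05],[0.0032,-0.1945,-0.0452]]
    - [-1,[-0.05,0.7,0.05],[0.0032,-0.1945,-0.0452]]
    - [-1,[-0.05,0.7,0.05],[0.0032,-0.1945,-0.0452]]

```text
t: 11.6
tool_pos: [0.4811, -0.0359, 0.274]
tool_rot: [2.978, -0.087, 0.939]
contact_force: [-0.6, -0.3, 0.4]
opening: 0.0854
grip_force: 0.0
```

>>> jog_arm:
  deltas:
    - [-1,[-0.146,0.694,-0.22],[0,0,0]]
    - [-1,[-0.146,0.694,-0.22],[0,0,0]]
    - [-1,[-0.146,0.694,-0.22],[0,0,0]]
    - [-1,[-0.146,0.694,-0.22],[0,0,0]]
    - [-1,[-0.146,0.694,-0.22],[0,0,0]]
    - [-1,[-0.146,0.694,-0.22],[0,0,0]]
    - [-1,[-0.146,0.694,-0.22],[0,0,0]]
    - [-1,[-0.146,0.694,-0.22],[0,0,0]]
    - [-1,[-0.146,0.694,-0.22],[0,0,0]]
    - [-1,[-0.146,0.694,-0.22],[0,0,0]]
    - [-1,[-0.146,0.694,-0.22],[0,0,0]]

```text
t: 12.52
tool_pos: [0.4231, 0.2418, 0.1852]
tool_rot: [2.978, -0.089, 0.94]
contact_force: [-0.4, 0.2, 0.1]
opening: 0.0854
grip_force: 0.0
```

```bash
cat > rk.py <<'E'
from h import *
from scipy.spatial.transform import Rotation as R
o=ctrl.get_obs()
p=o["tool_pos"];Rn=R.from_rotvec(o["tool_rot"]);print(p,o["tool_rot"],o["q"])
yaw=np.radians(-3.3);a=np.radians(35)
xr=np.array([np.cos(yaw),np.sin(yaw),0]);yr=np.array([-np.sin(yaw),np.cos(yaw),0])
zt=np.sin(a)*xr-np.array([0,0,np.cos(a)]); up=np.cos(a)*xr+np.array([0,0,np.sin(a)])
M=R.from_matrix(np.c_[up,-yr,zt])
print("rot left",(M*Rn.inv()).as_rotvec()/np.pi)
tcp=np.array([.4955,.2388,.0798]);print("shift left",(tcp-p)/.4)
E
python3 - <<'E'
from rk import *
T=ctrl.get_image("top")[:,:,::-1];S=ctrl.get_image("scene")[:,:,::-1]
v=np.hstack([cv2.resize(T[120:220,120:370],(620,248),interpolation=cv2.INTER_CUBIC)])
w=cv2.resize(S[100:320,150:350],(310,341),interpolation=cv2.INTER_CUBIC);w2=cv2.resize(S[60:200,200:350],(310,289),interpolation=cv2.INTER_CUBIC)
w2=cv2.copyMakeBorder(w2,0,52,0,0,0)
cv2.imwrite("pics/c5.png",np.vstack([v,np.hstack([w,w2])]))
E
```

```text
[0.4231 0.2418 0.1852] [ 2.9778 -0.0894  0.9396] [ 0.5575 -0.582   2.2931 -0.4191  0.9545  2.3497]
rot left [-0.0001  0.0001  0.0008]
shift left [ 0.1811 -0.0076 -0.2636]
```

View pics/c5.png

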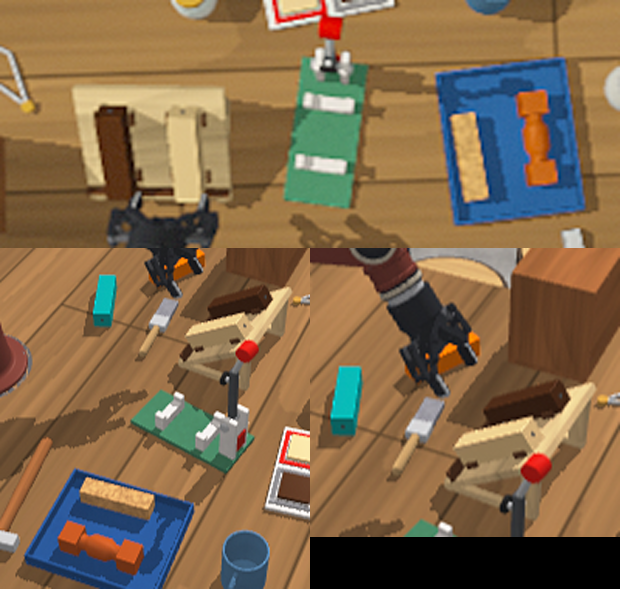

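The leg lies flat in the free half of the tray, at (535,138) in the top crop, and the saddles are empty with the lever up. The fingers straddle the maple blank's axis, at about (137..207, 200) against the blank at (185,150). Now the approach along the board normal.

>>> jog_arm:
  deltas:
    - [-1,[0.04,-0.002,-0.058],[0,0,0.0008]]
    - [-1,[0.08,-0.004,-0.117],[0,0,0.0008]]
    - [-1,[0.11,-0.005,-0.16],[0,0,0.0008]]
    - [-1,[0.14,-0.006,-0.204],[0,0,0.0008]]
    - [-1,[0.16,-0.007,-0.233],[0,0,0.0008]]
    - [-1,[0.17,-0.007,-0.248],[0,0,0.0008]]
    - [-1,[0.18,-0.008,-0.262],[0,0,0.0008]]
    - [-1,[0.18,-0.008,-0.262],[0,0,0.0008]]

```text
t: 13.28
tool_pos: [0.4941, 0.2385, 0.079]
tool_rot: [2.979, -0.085, 0.938]
contact_force: [-1.0, 0.7, -0.1]
opening: 0.0853
grip_force: 0.0
```

```bash
python3 - <<'E'
from rk import *
S=ctrl.get_image("scene")[:,:,::-1]
cv2.imwrite("pics/c6.png",cv2.resize(S[80:200,220:340],(720,720)[:1]*2,interpolation=cv2.INTER_CUBIC)[:600])
print(o["contact_force"])
E
```

```text
[0.4941 0.2385 0.079 ] [ 2.9791 -0.0849  0.9382] [ 0.4582 -0.2457  2.2509 -0.4867  0.648   2.4044]
rot left [-0.     -0.0002 -0.0002]
shift left [0.0034 0.0009 0.0019]
[-0.9804  0.6693 -0.1127]
```

View pics/c6.png

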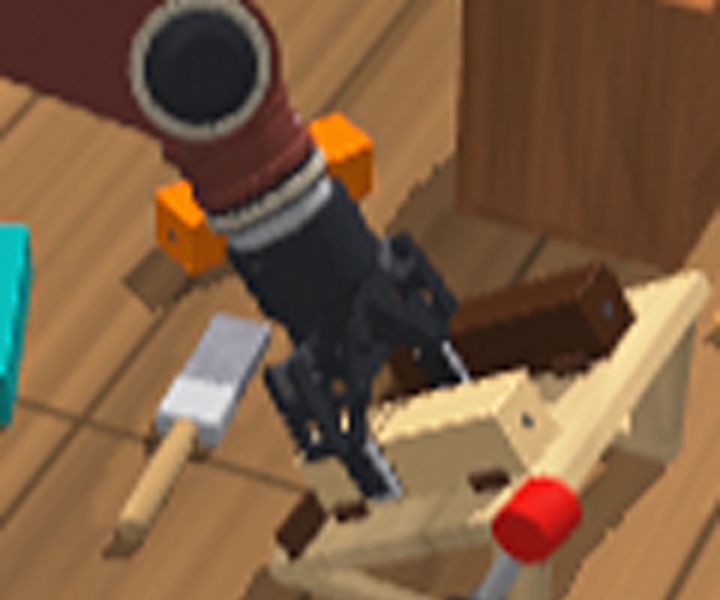

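The near finger stands beside the blank's middle. Correcting for its stand-off, it falls halfway between the two guides at (350,512) and (488,480). Closing.

>>> jog_arm:
  deltas:
    - [1,[0,0,0],[0,0,0]]
    - [1,[0,0,0],[0,0,0]]
    - [1,[0,0,0],[0,0,0]]
    - [1,[0,0,0],[0,0,0]]
    - [1,[0,0,0],[0,0,0]]
    - [1,[0,0,0],[0,0,0]]
  squeeze: 70

```text
t: 13.83
tool_pos: [0.4937, 0.2399, 0.0804]
tool_rot: [2.98, -0.081, 0.941]
contact_force: [-5.6, -1.0, 5.3]
opening: 0.0414
grip_force: 71.2
```

>>> jog_arm:
  deltas:
    - [1,[-0.01,0.001,0.015],[0,0,0]]
    - [1,[-0.03,0.002,0.043],[0,0,0]]
    - [1,[-0.06,0.004,0.086],[0,0,0]]
    - [1,[-0.1,0.006,0.143],[0,0,0]]
    - [1,[-0.15,0.009,0.215],[0,0,0]]
    - [1,[-0.15,0.009,0.3],[0,0,0]]
    - [1,[-0.15,0.009,0.35],[0,0,0]]
    - [1,[-0.15,0.009,0.35],[0,0,0]]

```text
t: 14.5
tool_pos: [0.4351, 0.2449, 0.2267]
tool_rot: [2.981, -0.083, 0.955]
contact_force: [0.4, 0.8, -0.8]
opening: 0.0409
grip_force: 72.3
```

```bash
python3 - <<'E'
from h import *
from scipy.spatial.transform import Rotation as R
o=ctrl.get_obs();T=ctrl.get_image("top")[:,:,::-1];S=ctrl.get_image("scene")[:,:,::-1]
cv2.imwrite("pics/t7.png",T);cv2.imwrite("pics/s7.png",S)
p=o["tool_pos"];Rn=R.from_rotvec(o["tool_rot"]);print(p,o["tool_rot"],o["contact_force"],o["opening"])
y=np.radians(-8.8);X=np.array([np.cos(y),np.sin(y),0])
M=R.from_matrix(np.c_[X,[np.sin(y),-np.cos(y),0],[0,0,-1.]])
print("turn",(M*Rn.inv()).as_rotvec()/np.pi)
print("shift to above cradle",(np.array([.5154,.0267,.16])-p)/.4)
# blank ends: corners of pale top face in both views
g=p-Rn.apply([0,0,.0187]);u=Rn.apply([1,0,0]);n=-Rn.apply([0,0,1])
for s in(-.075,0,.075): print(s,"top px",proj("top",g+s*u+.021*n),"scene px",proj("scene",g+s*u+.021*n))
E
```

```text
[0.4351 0.2449 0.2267] [ 2.9813 -0.0827  0.9551] [ 0.3837  0.8165 -0.8242] 0.04086151574169646
turn [ 0.0184  0.1965 -0.0302]
shift to above cradle [ 0.2008 -0.5454 -0.1667]
-0.075 top px [186.4389 217.8161] scene px [255.152  113.1219]
0 top px [184.4261 200.1892] scene px [271.3321 107.4853]
0.075 top px [182.2747 181.3485] scene px [288.6587 101.4494]
```

>>> jog_arm:
  deltas:
    - [1,[0.06,-0.25,0.08],[0,0,0]]
    - [1,[0.06,-0.25,0.08],[0,0,0]]
    - [1,[0.1,-0.529,0.08],[0,0,0]]
    - [1,[0.1415,-0.529,0.08],[0.0184,0.195,-0.0302]]
    - [1,[0.1415,-0.529,0.08],[0.0184,0.195,-0.0302]]
    - [1,[0.1415,-0.529,0.08],[0.0184,0.195,-0.0302]]
    - [1,[0.1415,-0.529,0.08],[0.0184,0.195,-0.0302]]
    - [1,[0.1415,-0.529,0.08],[0.0184,0.195,-0.0302]]
    - [1,[0.1415,-0.529,0.08],[0.0184,0.195,-0.0302]]
    - [1,[0.1415,-0.529,0.08],[0.0184,0.195,-0.0302]]
    - [1,[0.1415,-0.529,0.08],[0.0184,0.195,-0.0302]]

```text
t: 15.52
tool_pos: [0.489, 0.0319, 0.2491]
tool_rot: [3.128, -0.236, -0.011]
contact_force: [0.2, -0.1, -2.0]
opening: 0.0413
grip_force: 72.5
```

```bash
cat > bl.py <<'E'
from h import *
from scipy.spatial.transform import Rotation as R
o=ctrl.get_obs();T=ctrl.get_image("top")[:,:,::-1].copy();S=ctrl.get_image("scene")[:,:,::-1].copy()
cv2.imwrite("pics/t8.png",T);cv2.imwrite("pics/s8.png",S)
p=o["tool_pos"];Rn=R.from_rotvec(o["tool_rot"]);print(p,o["tool_rot"],o["contact_force"],o["opening"])
y=np.radians(-8.8);X=np.array([np.cos(y),np.sin(y),0]);Y=np.array([-np.sin(y),np.cos(y),0])
M=R.from_matrix(np.c_[X,[np.sin(y),-np.cos(y),0],[0,0,-1.]])
print("turn",(M*Rn.inv()).as_rotvec()/np.pi)
print("station xy of tcp",X@(p-[.5154,.0267,0]),Y@(p-[.5154,.0267,0]))
E
python3 - <<'E'
from bl import *
g=p-Rn.apply([0,0,.0187]);u=Rn.apply([1,0,0]);n=-Rn.apply([0,0,1])
for s in(-.075,0,.075): print(s,"top",proj("top",g+s*u+.021*n),"scene",proj("scene",g+s*u+.021*n))
for nm,I,b in(("top",T,(210,130,290,215)),("scene",S,(220,90,330,200))):
    m=mask(I,(15,35,150),(28,140,255),b)
    for c in cv2.findContours(m,0,2)[0]:
        if cv2.contourArea(c)>15: print(nm,cv2.contourArea(c),cv2.boundingRect(c),cv2.approxPolyDP(c,1.5,True)[:,0].tolist())
E
```

```text
[0.489  0.0319 0.2491] [ 3.1277 -0.236  -0.0112] [ 0.1961 -0.0944 -2.0106] 0.041312683697278405
turn [ 0.0014 -0.0024 -0.001 ]
station xy of tcp -0.026907232418479053 0.0011034229890057488
-0.075 top [243.6901 197.3337] scene [242.8535 137.2174]
0 top [246.4917 174.8061] scene [264.203  146.6448]
0.075 top [249.2749 152.4279] scene [286.4989 156.4902]
top 167.0 (238, 183, 15, 16) [[240, 183], [238, 196], [250, 198], [252, 183]]
top 110.0 (271, 157, 19, 36) [[289, 159], [274, 158], [279, 163], [277, 161], [279, 159], [283, 160], [284, 162], [280, 165], [283, 165], [285, 167], [283, 170], [284, 168], [286, 170], [279, 172], [275, 167], [275, 172], [271, 171], [271, 173], [274, 173], [276, 176], [283, 172], [284, 176], [285, 172], [288, 175], [284, 179], [279, 177], [282, 179], [281, 181], [283, 179], [286, 181], [282, 186], [279, 184], [275, 185], [276, 181], [279, 180], [277, 178], [276, 181], [272, 181], [275, 183], [272, 184], [273, 187], [271, 188], [275, 192], [274, 184], [277, 188], [282, 186], [284, 188], [285, 184], [286, 187], [289, 185], [285, 184], [287, 181], [285, 178], [2
[... 1734 characters left out ...]
4, 152], [329, 142]]
scene 958.0 (220, 91, 31, 58) [[231, 91], [220, 103], [220, 113], [226, 116], [228, 120], [228, 134], [225, 137], [228, 138], [225, 145], [227, 143], [228, 147], [232, 148], [244, 133], [243, 130], [237, 127], [241, 124], [239, 122], [243, 121], [243, 119], [245, 120], [243, 113], [249, 109], [250, 104], [248, 104], [250, 102], [248, 97]]
scene 194.5 (279, 90, 17, 30) [[289, 90], [285, 90], [281, 99], [279, 97], [279, 100], [284, 102], [284, 112], [279, 114], [282, 119], [281, 116], [285, 115], [284, 112], [291, 108], [289, 105], [293, 106], [295, 104], [293, 103], [295, 94], [292, 96], [292, 93], [288, 93]]
scene 39.0 (220, 90, 10, 11) [[229, 90], [220, 90], [220, 100]]
```

>>> jog_arm:
  deltas:
    - [1,[0,0,-0.1],[0.0014,-0.0024,-0.001]]
    - [1,[0,0,-0.2],[0.0014,-0.0024,-0.001]]
    - [1,[0,0,-0.3],[0.0014,-0.0024,-0.001]]
    - [1,[0,0,-0.34],[0.0014,-0.0024,-0.001]]
    - [1,[0,0,-0.34],[0.0014,-0.0024,-0.001]]
    - [1,[0.033,-0.007,-0.34],[0.0014,-0.0024,-0.001]]
    - [1,[0.066,-0.013,-0.34],[0.0014,-0.0024,-0.001]]
    - [1,[0.066,-0.013,-0.36],[0.0014,-0.0024,-0.001]]
    - [1,[0.066,-0.013,-0.38],[0.0014,-0.0024,-0.001]]
    - [1,[0.066,-0.013,-0.38],[0.0014,-0.0024,-0.001]]
    - [1,[0.066,-0.013,-0.38],[0.0014,-0.0024,-0.001]]

```text
t: 16.53
tool_pos: [0.5153, 0.0267, 0.0988]
tool_rot: [-3.132, 0.242, -0.001]
contact_force: [-0.7, -0.5, -1.2]
opening: 0.041
grip_force: 72.5
```

```bash
python3 - <<'E'
from bl import *
m=mask(T,(15,35,150),(28,140,255),(225,170,262,215))
for c in cv2.findContours(m,0,2)[0]:
    if cv2.contourArea(c)>15: print(cv2.contourArea(c),cv2.approxPolyDP(c,1.5,True)[:,0].tolist())
g=p-Rn.apply([0,0,.0187]);u=Rn.apply([1,0,0]);print(proj("top",g-.075*u+[0,0,.021]))
E
```

```text
[0.5153 0.0267 0.0988] [-3.1323  0.2416 -0.0015] [-0.7376 -0.4623 -1.2271] 0.04097305385830638
turn [0.     0.0003 0.0001]
station xy of tcp -7.035034369494883e-05 1.1343390262456462e-05
126.5 [[243, 179], [242, 190], [252, 192], [254, 179]]
[246.9718 191.1783]
```

>>> jog_arm:
  deltas:
    - [1,[0,0,-0.05],[0,0,0]]
    - [1,[0,0,-0.09],[0,0,0]]
    - [1,[0,0,-0.11],[0,0,0]]
    - [1,[0,0,-0.12],[0,0,0]]
    - [1,[0,0,-0.125],[0,0,0]]
    - [1,[0,0,-0.13],[0,0,0]]
    - [1,[0,0,-0.13],[0,0,0]]

```text
t: 17.22
tool_pos: [0.517, 0.0264, 0.0478]
tool_rot: [3.132, -0.242, 0.005]
contact_force: [0.4, 0.2, -1.1]
opening: 0.0408
grip_force: 72.5
```

>>> jog_arm:
  deltas:
    - [1,[0,0,-0.005],[0,0,0]]
    - [1,[0,0,-0.008],[0,0,0]]
    - [1,[0,0,-0.01],[0,0,0]]
    - [1,[0,0,-0.01],[0,0,0]]

```text
t: 17.55
tool_pos: [0.5166, 0.0264, 0.0433]
tool_rot: [3.132, -0.242, 0.004]
contact_force: [0.0, -0.6, -1.4]
opening: 0.0415
grip_force: 72.5
```

>>> jog_arm:
  deltas:
    - [1,[0,0,-0.004],[0,0,0]]
    - [1,[0,0,-0.007],[0,0,0]]
    - [1,[0,0,-0.01],[0,0,0]]
    - [1,[0,0,-0.01],[0,0,0]]

```text
t: 17.88
tool_pos: [0.5169, 0.0264, 0.0419]
tool_rot: [3.132, -0.242, 0.002]
contact_force: [-9.2, 1.4, 14.9]
opening: 0.0414
grip_force: 74.5
```

>>> jog_arm:
  deltas:
    - [-1,[0,0,0.005],[0,0,0]]
    - [-1,[0,0,0.005],[0,0,0]]
    - [-1,[0,0,0.005],[0,0,0]]
    - [-1,[0,0,0.005],[0,0,0]]
    - [-1,[0,0,0.05],[0,0,0]]
    - [-1,[0,0,0.15],[0,0,0]]
    - [-1,[0,0,0.25],[0,0,0]]
    - [-1,[0,0,0.35],[0,0,0]]
    - [-1,[0,0,0.45],[0,0,0]]
    - [-1,[0,0,0.55],[0,0,0]]
    - [-1,[0,0,0.65],[0,0,0]]
    - [-1,[0,0,0.75],[0,0,0]]

```text
t: 18.88
tool_pos: [0.5161, 0.0264, 0.341]
tool_rot: [3.132, -0.242, 0.004]
contact_force: [1.0, -0.0, -0.2]
opening: 0.0854
grip_force: 0.0
```

>>> jog_arm:
  deltas:
    - [-1,[0,0,0.1],[0,0,0]]
    - [-1,[0.32,-0.053,0.1],[0,0,0]]
    - [-1,[0.32,-0.053,0.1],[0,0,0]]
    - [-1,[0.32,-0.053,0.1],[0,0,0]]
    - [-1,[0.32,-0.053,0.1],[0,0,0]]
    - [-1,[0.32,-0.053,0.1],[0,0,0]]

```text
t: 19.38
tool_pos: [0.646, 0.0046, 0.3754]
tool_rot: [-3.132, 0.243, 0.005]
contact_force: [-0.1, -0.1, -0.3]
opening: 0.0851
grip_force: 0.0
```

```bash
python3 - <<'E'
from bl import *
def red(I,box): return mask(I,(0,190,100),(4,255,255),box)|mask(I,(175,190,100),(180,255,255),box)
x=proj("scene",np.array([.639,.0076,.29]));print("expected knob px",x, proj("top",np.array([.639,.0076,.29])))
m=red(S,(int(x[0])-15,int(x[1])-15,int(x[0])+15,int(x[1])+15));print(m.sum()/255,cen(m))
# blank top face in top view, arm permitting
a=cv2.resize(T[120:215,215:295],(480,570),interpolation=cv2.INTER_CUBIC);b=cv2.resize(S[100:255,230:315],(313,570),interpolation=cv2.INTER_CUBIC)
cv2.imwrite("pics/c9.png",np.hstack([a,b]))
m=mask(T,(15,35,150),(28,140,255),(225,140,270,215))
for c in cv2.findContours(m,0,2)[0]:
    if cv2.contourArea(c)>15: print(cv2.contourArea(c),cv2.boundingRect(c))
E
```

```text
[0.646  0.0046 0.3754] [-3.132   0.2432  0.0054] [-0.0512 -0.1105 -0.3149] 0.08505933876870975
turn [-0.0001 -0.0011  0.0004]
station xy of tcp 0.1324439844434725 -0.0018542611192366746
expected knob px [310.0707 166.7784] [252.6024 129.6123]
141.0 [309.0496 166.2057]
```

>>> jog_arm:
  deltas:
    - [-1,[-0.0135,0.0045,-0.1],[0,0,0]]
    - [-1,[-0.0135,0.0045,-0.18],[0,0,0]]
    - [-1,[-0.0135,0.0045,-0.23],[0,0,0]]
    - [-1,[-0.0135,0.0045,-0.245],[0,0,0]]
    - [-1,[-0.0135,0.0045,-0.245],[0,0,0]]
    - [1,[-0.0135,0.0045,-0.245],[0,0,0]]
    - [1,[-0.0135,0.0045,-0.245],[0,0,0]]
    - [1,[-0.0135,0.0045,-0.245],[0,0,0]]
    - [1,[-0.0135,0.0045,-0.245],[0,0,0]]
    - [1,[-0.0135,0.0045,-0.245],[0,0,0]]
    - [1,[-0.0135,0.0045,-0.245],[0,0,0]]
    - [1,[-0.0135,0.0045,-0.245],[0,0,0]]
  squeeze: 25

```text
t: 20.48
tool_pos: [0.6396, 0.0058, 0.2833]
tool_rot: [3.13, -0.244, 0.007]
contact_force: [-3.0, -4.6, 5.8]
opening: 0.0295
grip_force: 28.8
```

```bash
python3 - <<'E'
from bl import *
def pos(a):
    r=np.array([-.19,.025]); return np.array([r[0]*np.cos(a)+r[1]*np.sin(a),-r[0]*np.sin(a)+r[1]*np.cos(a)])
for a in np.linspace(1.55,0.05,13)[1:].tolist()+[0]:
    d=pos(a)-pos(1.55); print(round(a,3),np.array([d[0]*X[0],d[0]*X[1],d[1]])/.4)
E
```

```text
[0.6396 0.0058 0.2833] [ 3.1298 -0.2437  0.007 ] [-3.043  -4.6414  5.753 ] 0.029547112656849225
turn [0.0008 0.0014 0.0006]
station xy of tcp 0.12593440651677892 -0.001671604289574062
1.425 [-0.0591  0.0091  0.0028]
1.3 [-0.118   0.0183 -0.0018]
1.175 [-0.176   0.0272 -0.0138]
1.05 [-0.232   0.0359 -0.0331]
0.925 [-0.2852  0.0441 -0.0592]
0.8 [-0.3347  0.0518 -0.0919]
0.675 [-0.3799  0.0588 -0.1306]
0.55 [-0.4199  0.065  -0.1746]
0.425 [-0.4542  0.0703 -0.2234]
0.3 [-0.4822  0.0746 -0.2761]
0.175 [-0.5035  0.0779 -0.332 ]
0.05 [-0.5177  0.0801 -0.39  ]
0 [-0.5214  0.0807 -0.4137]
```

>>> jog_arm:
  deltas:
    - [1,[-0.059,0.009,0.003],[0,0,0]]
    - [1,[-0.118,0.018,-0.002],[0,0,0]]
    - [1,[-0.176,0.027,-0.014],[0,0,0]]
    - [1,[-0.232,0.036,-0.033],[0,0,0]]
    - [1,[-0.285,0.044,-0.059],[0,0,0]]
    - [1,[-0.335,0.052,-0.092],[0,0,0]]
    - [1,[-0.38,0.059,-0.131],[0,0,0]]
    - [1,[-0.42,0.065,-0.175],[0,0,0]]
    - [1,[-0.454,0.07,-0.223],[0,0,0]]
    - [1,[-0.482,0.075,-0.276],[0,0,0]]
    - [1,[-0.503,0.078,-0.332],[0,0,0]]
    - [1,[-0.517,0.08,-0.375],[0,0,0]]

```text
t: 21.58
tool_pos: [0.4298, 0.0399, 0.1301]
tool_rot: [-3.131, 0.242, 0.004]
contact_force: [-6.8, 1.3, 4.5]
opening: 0.0292
grip_force: 41.0
```

>>> jog_arm:
  deltas:
    - [1,[0,0,-0.01],[0,0,0]]
    - [1,[-0.002,0,-0.02],[0,0,0]]
    - [1,[-0.002,0,-0.02],[0,0,0]]
    - [1,[-0.002,0,-0.02],[0,0,0]]

```text
t: 21.92
tool_pos: [0.4277, 0.0402, 0.1211]
tool_rot: [-3.13, 0.243, 0.013]
contact_force: [-11.7, 1.9, 1.8]
opening: 0.029
grip_force: 40.8
```

>>> jog_arm:
  deltas:
    - [1,[-0.006,0.001,-0.005],[0,0,0]]
    - [1,[-0.006,0.001,-0.01],[0,0,0]]
    - [1,[-0.006,0.001,-0.01],[0,0,0]]
    - [1,[-0.006,0.001,-0.01],[0,0,0]]

```text
t: 22.25
tool_pos: [0.4273, 0.0403, 0.1184]
tool_rot: [-3.13, 0.243, 0.005]
contact_force: [-8.0, 2.2, 1.1]
opening: 0.0292
grip_force: 41.0
```

>>> jog_arm:
  deltas:
    - [1,[-0.006,0.001,-0.005],[0,0,0]]
    - [1,[-0.006,0.001,-0.01],[0,0,0]]
    - [1,[-0.006,0.001,-0.01],[0,0,0]]
    - [1,[-0.006,0.001,-0.01],[0,0,0]]

```text
t: 22.58
tool_pos: [0.4268, 0.0404, 0.1153]
tool_rot: [-3.131, 0.242, -0.004]
contact_force: [-2.7, 3.9, 2.0]
opening: 0.0293
grip_force: 40.9
```

>>> jog_arm:
  deltas:
    - [1,[0,0,-0.005],[0,0,0]]
    - [1,[0,0,-0.01],[0,0,0]]
    - [1,[0,0,-0.01],[0,0,0]]
    - [1,[0,0,-0.01],[0,0,0]]

```text
t: 22.92
tool_pos: [0.426, 0.0405, 0.1108]
tool_rot: [-3.131, 0.242, -0.0]
contact_force: [-4.2, 4.3, 2.6]
opening: 0.0294
grip_force: 41.1
```

```bash
python3 - <<'E'
from bl import *
a=cv2.resize(T[130:215,225:290],(436,570),interpolation=cv2.INTER_CUBIC);b=cv2.resize(S[140:240,230:292],(353,570),interpolation=cv2.INTER_CUBIC)
cv2.imwrite("pics/c10.png",np.hstack([a,b]))
E
```

```text
[0.426  0.0405 0.1108] [-3.1307  0.2422 -0.0002] [-4.2164  4.26    2.6211] 0.02944525000076153
turn [-0.0005  0.0001  0.0003]
station xy of tcp -0.09041979655194754 -5.762046599368463e-05
```

View pics/c10.png

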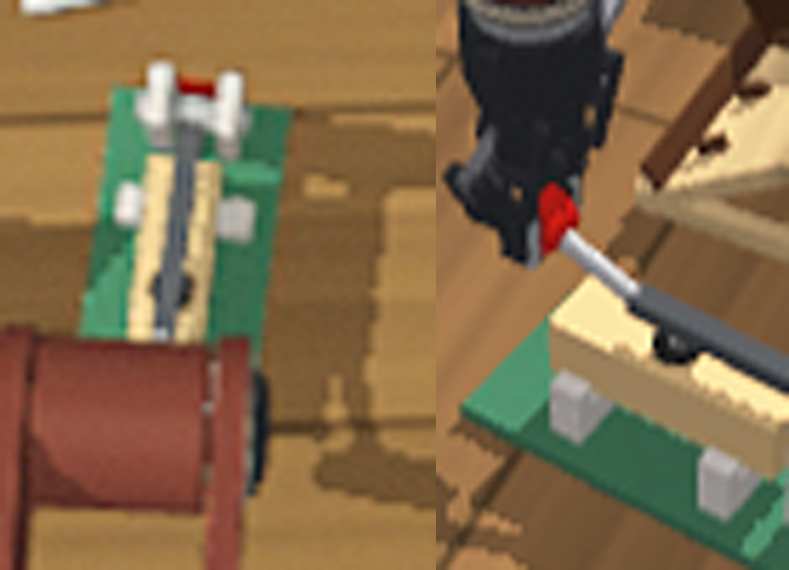

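The blank lies level in both saddles, with the pad at scene pixel (271.9,200.5) against (272,201.3) when it was down at the start. The lever is almost down, so I'm lowering further until force builds.

>>> jog_arm:
  deltas:
    - [1,[0,0,-0.005],[0,0,0]]
    - [1,[0,0,-0.008],[0,0,0]]
    - [1,[0,0,-0.008],[0,0,0]]
    - [1,[0,0,-0.008],[0,0,0]]

```text
t: 23.35
tool_pos: [0.4256, 0.0405, 0.1074]
tool_rot: [-3.131, 0.242, 0.002]
contact_force: [-5.9, 4.8, 3.2]
opening: 0.0296
grip_force: 41.3
```

>>> jog_arm:
  deltas:
    - [1,[0,0,-0.005],[0,0,0]]
    - [1,[0,0,-0.008],[0,0,0]]
    - [1,[0,0,-0.008],[0,0,0]]
    - [1,[0,0,-0.008],[0,0,0]]

```text
t: 23.68
tool_pos: [0.4255, 0.0406, 0.1066]
tool_rot: [-3.131, 0.242, 0.005]
contact_force: [-15.4, 4.2, 18.0]
opening: 0.0295
grip_force: 43.2
```

```bash
cat > kn.py <<'E'
from bl import *
S0=cv2.imread("pics/scene0.png");T0=cv2.imread("pics/top0.png")
def dark(I): 
    m=mask(I,(0,0,0),(180,255,40),(264,194,280,206)); return m.sum()/255,cen(m) if m.any() else None
print("pad dark",dark(S0),dark(S))
def red(I,box): return mask(I,(0,190,100),(4,255,255),box)|mask(I,(175,190,100),(180,255,255),box)
for I in(S0,S):
    m=red(I,(240,165,265,195)); q=np.argwhere(m); print("knob",len(q),q.min(0),q.max(0),q.mean(0))
E
python3 kn.py
```

```text
[0.4255 0.0406 0.1066] [-3.1309  0.2423  0.0047] [-15.3562   4.2119  18.0114] 0.029479087375495663
turn [-0.0005 -0.0009  0.0003]
station xy of tcp -0.09095170954017662 -6.0076504487661395e-05
pad dark (np.float64(19.0), array([271.2105, 201.6842])) (np.float64(18.0), array([271.0556, 201.7222]))
knob 99 [173 243] [184 254] [178.6061 248.2323]
knob 54 [173 248] [184 254] [178.     250.5741]
```

>>> jog_arm:
  deltas:
    - [-1,[0.003,0,0.002],[0,0,0]]
    - [-1,[0.003,0,0.002],[0,0,0]]
    - [-1,[0.003,0,0.002],[0,0,0]]
    - [-1,[0.003,0,0.002],[0,0,0]]
    - [-1,[0.003,0,0.002],[0,0,0]]
    - [-1,[0.003,0,0.1],[0,0,0]]
    - [-1,[0.003,0,0.2],[0,0,0]]
    - [-1,[0.003,0,0.3],[0,0,0]]
    - [-1,[-0.05,0,0.4],[0,0,0]]
    - [-1,[-0.1,0,0.5],[0,0,0]]
    - [-1,[-0.1,0,0.5],[0,0,0]]
    - [-1,[-0.1,0,0.5],[0,0,0]]

```text
t: 24.78
tool_pos: [0.3878, 0.0396, 0.3089]
tool_rot: [3.132, -0.242, 0.017]
contact_force: [0.4, -0.3, -0.9]
opening: 0.0854
grip_force: 0.0
```

```bash
python3 - <<'E'
from kn import *
kt=red(T,(235,180,265,205));ks=red(S,(235,165,265,195));print("knob",kt.sum()/255,cen(ks),tri(cen(ks),cen(kt)) if kt.any() else None)
m=mask(T,(15,35,150),(28,140,255),(235,150,268,202));m=cv2.morphologyEx(m,cv2.MORPH_CLOSE,np.ones((5,5),np.uint8))
c=max(cv2.findContours(m,0,2)[0],key=cv2.contourArea);f=np.zeros_like(m);cv2.drawContours(f,[c],-1,255,-1)
r=worldrect("top",f,.077);d=np.array([r[0][0]/1000-.5154,r[0][1]/1000-.0267,0]);print("blank",r,"station",X@d,Y@d)
l=mask(T,(3,150,60),(12,255,255),(300,145,352,205));print("leg",worldrect("top",l,.035))
d=cv2.absdiff(T,T0).max(2);print("changed walnut/others px:",(d[155:205,155:175]>40).sum(),"cork",(d[165:202,300:316]>40).sum())
E
```

```text
[0.3878 0.0396 0.3089] [ 3.132  -0.2423  0.0165] [ 0.3633 -0.3405 -0.9337] 0.08538779220220986
turn [0.0003 0.0033 0.0003]
station xy of tcp -0.1281270313746917 -0.006738333304719629
pad dark (np.float64(19.0), array([271.2105, 201.6842])) (np.float64(20.0), array([271.15, 201.55]))
knob 99 [173 243] [184 254] [178.6061 248.2323]
knob 103 [173 243] [185 254] [179.0291 248.2621]
knob 2.0 [248.2621 179.0291] (array([0.4338, 0.0411, 0.1297]), [np.float64(0.0056837146970958536), np.float64(0.0056837146970958015)])
blank ((516.5144653320312, 26.644554138183594), (45.504364013671875, 150.7786865234375), 81.3323974609375) station 0.0011098287027900592 0.00011570423654963891
leg ((498.241943359375, -315.19390869140625), (148.8905487060547, 46.589778900146484), 5.001499176025391)
changed walnut/others px: 0 cork 0
```

```bash
python3 -c "from station import ctrl; print(ctrl.finish_job())"
```

```text
the job is handed in; nothing more can be done
None
```

The job is handed in after about 25 s on the robot's clock: the finished leg lies flat in the tray, the maple blank sits level and centred to about 1 mm in the saddles, the lever is down with its pad on the blank, and the walnut blank and sanding block have not moved.

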